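# Complete the objective case and snap it shut

### The job

The red case should hold one microscope objective of each ring colour, yellow, green and blue, but one colour is missing: see which, take a spare of that colour from the grey mat and set it down upright in the empty middle pocket, without dropping it. Then swing the lid over and press it fully shut past its snap catch. Leave the other objectives, the bottle, the eyepiece and the dish standing where they are.

Things in the scene. Friction and masses are not known exactly. Their poses are not given: they have to be found in the camera images.
- yellow_1: microscope objective standing upright with a yellow ring: a steel cylinder 30 mm in diameter and 40 mm high (its top 9 mm is the coloured ring), with a small metal nose on top, 46 mm high in all, about 130 g. Origin: centre of its underside, z up its axis. It starts either in the case or on the mat
- yellow_2: microscope objective standing upright with a yellow ring: a steel cylinder 30 mm in diameter and 40 mm high (its top 9 mm is the coloured ring), with a small metal nose on top, 46 mm high in all, about 130 g. Origin: centre of its underside, z up its axis. It starts either in the case or on the mat
- green_1: microscope objective standing upright with a green ring: a steel cylinder 30 mm in diameter and 40 mm high (its top 9 mm is the coloured ring), with a small metal nose on top, 46 mm high in all, about 130 g. Origin: centre of its underside, z up its axis. It starts either in the case or on the mat
- green_2: microscope objective standing upright with a green ring: a steel cylinder 30 mm in diameter and 40 mm high (its top 9 mm is the coloured ring), with a small metal nose on top, 46 mm high in all, about 130 g. Origin: centre of its underside, z up its axis. It starts either in the case or on the mat
- blue_1: microscope objective standing upright with a blue ring: a steel cylinder 30 mm in diameter and 40 mm high (its top 9 mm is the coloured ring), with a small metal nose on top, 46 mm high in all, about 130 g. Origin: centre of its underside, z up its axis. It starts either in the case or on the mat
- blue_2: microscope objective standing upright with a blue ring: a steel cylinder 30 mm in diameter and 40 mm high (its top 9 mm is the coloured ring), with a small metal nose on top, 46 mm high in all, about 130 g. Origin: centre of its underside, z up its axis. It starts either in the case or on the mat
- case: red objective case with black foam, fixed to the bench: base 80 mm (its x) by 180 mm (its y), 26 mm high, open above. Three square foam pockets, 44 mm wide and 16 mm deep, lie in a row along its y, 56 mm apart; their floors are 10 mm above the bench. Two hold an objective, the middle one is empty. Origin: on the bench under the middle pocket; its x points from the hinge side (45 mm from the origin) to the catch side (35 mm from the origin)
- pocket_left (a point): centre of the floor of the pocket at the case's +y end
- pocket_middle (a point): centre of the floor of the middle pocket
- pocket_right (a point): centre of the floor of the pocket at the case's -y end
- case_lid (a joint): angle of the red hollow lid (80 by 180 mm, 36 mm deep): 0 is fully shut, 1.85 to 2.1 rad is open, leaning back off the case's hinge side. Its hinge is stiff (about 0.12 N m): it stays wherever it is left. Push its free edge from behind along its arc, up and over (a push straight across can bind while it leans far back). A snap catch on the side away from the hinge stops it at about 0.1 rad; about 10 N down on lid_press takes it past the catch to 0, where it stays
- lid_hinge (a point): point on the lid's hinge axis, at mid-length, 26.5 mm above the bench; the axis lies along the case's y. It turns with the lid: its x lies along the lid from the hinge, its z is the outward normal of the lid's top panel
- lid_press (a point): point on the outside of the lid's top panel, 65 mm from the hinge axis along the lid and 36 mm out from it along the normal; the panel ends at 80 mm from the hinge (a yellow catch tongue 40 mm wide reaches to 90 mm). With the lid shut it is the place to press, 62.5 mm above the bench
- mat: grey mat for spare objectives, 200 by 200 mm and 10 mm thick, fixed; four objectives stand on it about 85 mm apart. Origin: centre of its underside
- cleaner: amber bottle of lens cleaner, 36 mm across, 75 mm high, a bystander. Origin: centre of its underside
- eyepiece: black eyepiece standing on the bench, 38 mm across, 46 mm high, a bystander. Origin: centre of its underside
- dish: clear shallow dish, 56 mm across, 14 mm high, a bystander. Origin: centre of its underside

How it is judged:
By the outcome, as a careful person would: the job done as asked, in the order asked, and still so for the second after the job is handed in, with the robot touching nothing.
It also fails if it takes over 59 s, if anything falls off the work surface, if the arm or the gripper's body presses on something with over 40 N, if the wrist force passes 120 N, or if a joint passes its speed limit or range.

### The arm

A 6-joint arm with a two-finger parallel gripper is mounted at the origin on the work surface. World frame = base frame: x ahead of the robot, y to its left, z up, the work surface at z = 0. Lengths are in mm, angles in rad, forces in N, time in s.
With the tool pointing down it reaches from about 300 to 775 mm from the base axis. Payload 14.6 kg.
Tool frame: the origin (TCP) lies at the very end of the fingers, on their centre line; the grasp point (between the pads) lies 19 mm behind it; z points along the fingers, y is the line along which they close (so a half turn about z gives the same grasp; the last joint's range is limited). The gripper opens to 94 mm and grips with 3 to 60 N. Pads are 16 mm wide; open, the fingers measure 119 mm over their backs; the gripper's body (75 mm by 177 mm) begins 78 mm behind the grasp point.
Start: joints at [-1.317, 0.3, 1.521, -0, 1.321, -0.067], TCP at [173.422, -521.933, 205.446] pointing down, gripper open.
Joint ranges: [-3.03, 3.03], [-0.79, 2.21], [0.23, 2.52], [-1.04, 4.18], [0, 3.07], [-2.55, 2.55]. Speed limits (rad/s): [2.22, 2.22, 2.57, 3.14, 3.14, 3.14].

### API

Orientations are given as [roll, pitch, yaw] about the fixed x, y, z axes, in that order (R = Rz(yaw) Ry(pitch) Rx(roll)).
In Python, from cell import manip, eyes, ticket gives the robot as it stands. The module is installed in compiled form; this text tells all that it offers.
- The arm moves only by the tool arm_command, never from a script. Its argument "plan" is a list of rows, each a list of 5 numbers: the opening, from -1 (shut) to 1 (fully open), then the shift along the tool's x, y, z in m, then the turn about the tool's z in rad. In form: [[jaw, dx, dy, dz, roll], ...]. A call has 1 to 20 rows; each row shifts and turns the commanded pose from where the row before left it, along the tool's axes as they then stand; what a row does not reach is not made up. A row lasts 1/8 s, in which the tool goes at most 62.5 mm and 10.7 degrees, less where a joint would pass 70% of its speed; a pose out of reach is approached as far as the arm can. A call is refused whole if a number of a shift passes 0.0625 or a number of a turn 0.188, either way. A call with a gripper value outside its range is refused whole. The fingers move at their own pace and stop on an object; "newtons" is the grip in N (left out, the last holds). Time passes only in rows, so rows that do not move let the fingers close. It gives the time, the measured TCP pose, the force, the opening and the grip force at its end, in the units of the state.
- manip.read_state(): the state, without advancing time (a new reading comes with each control period).
- eyes.camera(name): name is "side" or "top" or "wrist"; returns a dict with "img" (480x640x3 uint8, blue, green, red), "z_map" (480x640 float32, mm along the optical axis (not along the pixel's ray), 0 where there is no reading), "fx", "fy", "cx", "cy" (pixels), "eye" and "orientation" of the camera in the world. Camera axes: x right, y down, z forward; pixel columns grow to the right and rows downward; lengths in mm; the calibration is good to about 2 mm. The wrist camera is an equidistant fisheye: a pixel r from the principal point sees the ray r / f radians off the axis. A picture is of the moment at which its call begins.
- ticket.sign_off(): hands the job in; it is judged then, once.
The state is a dict: "clock": time; "joints": joint angles; "qd": joint speeds; "effort": joint torques, N m; "eef_pos": TCP position; "eef_rot": TCP orientation; "wrist_force": force on the tool from outside, world axes, zero at the start; "moment": the same for the moment, N m; "finger_gap": finger opening in mm; "finger_force": force on a finger pad.
Only numpy, scipy, OpenCV 4.12 (cv2) and the standard library are available. Lean on these libraries where they do the work, as an engineer would, in place of code of your own. Each camera call takes 0.05 s, during which the arm holds its last target. There are 200 camera calls.

## Working session

There is one attempt and no reset: what is moved stays moved. The work goes in short steps, Python scripts to look and compute and a tool call to move; the robot and the scene stay as the last step left them, time stands still between calls to the robot, and variables do not carry over. Pictures are saved under pics/ and viewed, at most 10 in all, crops included, and the job is handed in when it is done.

Besides the shell and the picture viewer there is one more tool, called after ">>>" as name(argument=value, ...), one argument or row to a line, values as JSON. arm_command: Moves the arm, as the interface text tells. Its arguments: {"type":"object","properties":{"plan":{"type":"array"},"newtons":{"type":"number"}},"required":["plan"]}

```bash
mkdir -p pics; cat > h.py <<'E'
import numpy as np, cv2
from scipy.spatial.transform import Rotation as R
from cell import manip, eyes, ticket
def rot(o):
    o=np.array(o,float)
    return o if o.shape==(3,3) else (R.from_euler('xyz',o).as_matrix() if o.size==3 else R.from_quat(o).as_matrix())
def cloud(c):
    z=c["z_map"].astype(float); v,u=np.mgrid[:480,:640]
    P=np.stack([(u-c["cx"])/c["fx"]*z,(v-c["cy"])/c["fy"]*z,z],-1)
    return P@rot(c["orientation"]).T+np.array(c["eye"])
E
python3 - <<'E'
from h import *
c=eyes.camera("top"); print({k:c[k] for k in c if k not in("img","z_map")})
np.savez("top.npz",P=cloud(c),img=c["img"]); cv2.imwrite("pics/top.png",c["img"])
c=eyes.camera("side"); print({k:c[k] for k in c if k not in("img","z_map")})
np.savez("side.npz",P=cloud(c),img=c["img"]); cv2.imwrite("pics/side.png",c["img"])
print(manip.read_state())
E
```

```text
{'fx': 615.603551256719, 'fy': 615.603551256719, 'cx': 330.06823120640604, 'cy': 241.77541928715536, 'eye': array([2.94978979e+02, 5.99620431e-01, 1.29438952e+03]), 'orientation': array([-2.93216992, -0.00625154, -1.64707676])}
{'fx': 606.5479066530158, 'fy': 606.5479066530158, 'cx': 335.2050210132758, 'cy': 239.95633523680146, 'eye': array([-74.67193911, 681.29768256, 754.58515212]), 'orientation': array([-2.19960535, -0.00677459, -2.40247252])}
{'clock': 0.1, 'joints': array([-1.31657777e+00,  3.00408447e-01,  1.52154745e+00, -3.29200126e-06,
        1.32071071e+00, -6.65947357e-02]), 'qd': array([ 0.00034139, -0.00129792, -0.00238935,  0.00077934, -0.00088823,
       -0.00022595]), 'effort': array([ 5.85948019e-04, -5.32647479e+01, -3.53287661e+01,  7.09240395e-02,
        2.34971009e-02, -8.26999712e-05]), 'eef_pos': array([ 173.37204087, -521.69544853,  204.93492522]), 'eef_rot': array([-3.14052087e+00, -6.82852440e-05,  3.20814068e-01]), 'wrist_force': array([ 0.86899844,  0.72939159, -0.2559517 ]), 'moment': array([ 0.01410202,  0.01878934, -0.03080543]), 'finger_force': 0.0, 'finger_gap': 94.13508117843055}
```

View pics/top.png

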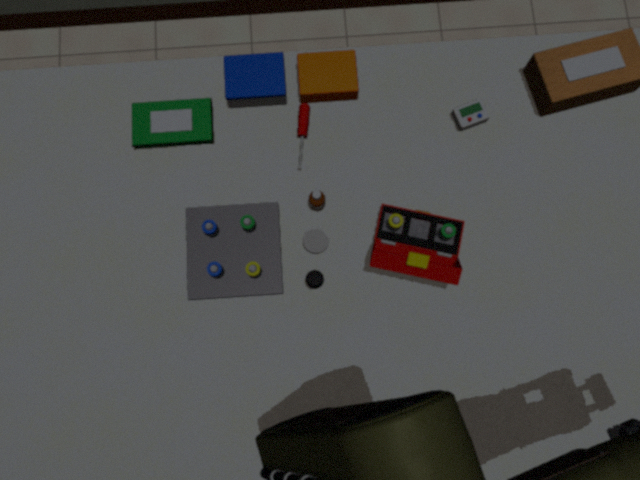

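View pics/side.png

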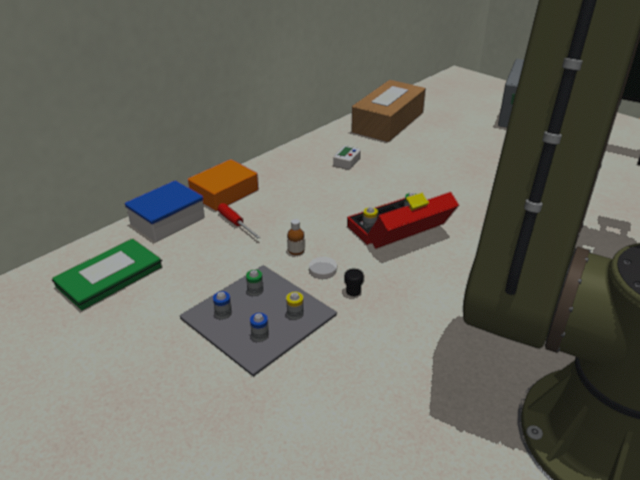

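The case, at about (419,240) in the top view, holds yellow (395,221) and green (447,231), so blue is missing. The blue spares are at (209,228) and (215,270). The lid leans back towards the robot.

```bash
python3 - <<'E'
from h import *
for n in("top","side"):
    d=np.load(n+".npz");P=d["P"];hsv=cv2.cvtColor(d["img"],cv2.COLOR_BGR2HSV)
    print(n)
    for col,lo,hi in(("blue",100,125),("green",45,85),("yellow",22,35),("red",0,6),("amber",7,16)):
        m=((hsv[...,0]>=lo)&(hsv[...,0]<=hi)&(hsv[...,1]>110)&(hsv[...,2]>40)).astype(np.uint8)
        k,l,s,cc=cv2.connectedComponentsWithStats(m)
        for i in range(1,k):
            if 15<s[i,4]<6000:
                q=P[l==i]; q=q[(np.linalg.norm(q[:,:2],axis=1)<700)&(q[:,2]<160)]
                if len(q)>10 : print(col,s[i,4],cc[i].round(),'med',np.median(q,0).round(),'mid',((q.min(0)+q.max(0))/2).round(),'zmax',q[:,2].max().round())
d=np.load("top.npz");P=d["P"]
for u,v in((419,229),(380,206),(463,221),(372,247),(460,265),(370,266),(457,283),(418,261),(419,229),(315,242),(314,279),(317,200),(234,250)): print((u,v),P[v,u].round())
im=cv2.resize(d["img"][190:300,340:490],None,fx=5,fy=5,interpolation=cv2.INTER_CUBIC); cv2.imwrite("pics/case.png",im)
E
```

```text
top
blue 126 [209. 227.] med [609. 221.  50.] mid [614. 224.  32.] zmax 57.0
blue 132 [214. 269.] med [518. 214.  50.] mid [523. 216.  34.] zmax 57.0
green 107 [247. 222.] med [612. 141.  50.] mid [613. 144.  33.] zmax 56.0
green 125 [448. 230.] med [ 565. -274.   50.] mid [ 568. -277.   34.] zmax 56.0
yellow 138 [395. 220.] med [ 593. -167.   50.] mid [ 600. -170.   32.] zmax 58.0
yellow 266 [417. 260.] med [ 497. -194.  107.] mid [ 498. -194.  101.] zmax 117.0
yellow 128 [253. 269.] med [512. 134.  50.] mid [514. 137.  32.] zmax 56.0
red 1914 [413. 260.] med [ 501. -188.   83.] mid [ 543. -199.   48.] zmax 102.0
red 18 [439. 216.] med [ 601. -264.   26.] mid [ 601. -264.   24.] zmax 28.0
red 32 [460. 236.] med [ 555. -303.   27.] mid [ 553. -303.   27.] zmax 33.0
amber 96 [317. 200.] med [648.  -6.  51.] mid [651.  -5.  53.] zmax 63.0
amber 25 [423. 212.] med [ 613. -230.   26.] mid [ 613. -229.   26.] zmax 32.0
side
blue 135 [221. 300.] med [600. 228.  50.] mid [606. 223.  47.] zmax 55.0
blue 155 [259. 321.] med [512. 221.  50.] mid [518. 216.  48.] zmax 56.0
green 107 [254. 277.]
[... 285 characters left out ...]
 55.0
red 2495 [406. 220.] med [ 493. -159.   76.] mid [ 539. -191.   50.] zmax 101.0
red 43 [391. 203.] med [ 599. -246.   27.] mid [ 600. -250.   27.] zmax 30.0
amber 154 [295. 235.] med [645.   4.  49.] mid [648.   0.  48.] zmax 59.0
amber 19 [296. 253.] med [643.   6.   7.] mid [644.   4.   6.] zmax 10.0
(419, 229) [ 580. -220.   11.]
(380, 206) [ 641. -143.   -4.]
(463, 221) [ 587. -313.   25.]
(372, 247) [ 550. -117.    1.]
(460, 265) [ 484. -282.   83.]
(370, 266) [ 510. -110.   -3.]
(457, 283) [ 449. -272.   82.]
(418, 261) [ 495. -195.  108.]
(419, 229) [ 580. -220.   11.]
(315, 242) [568.   4.  14.]
(314, 279) [483.  11.  51.]
(317, 200) [648.  -7.  54.]
(234, 250) [564. 176.  12.]
```

View pics/case.png

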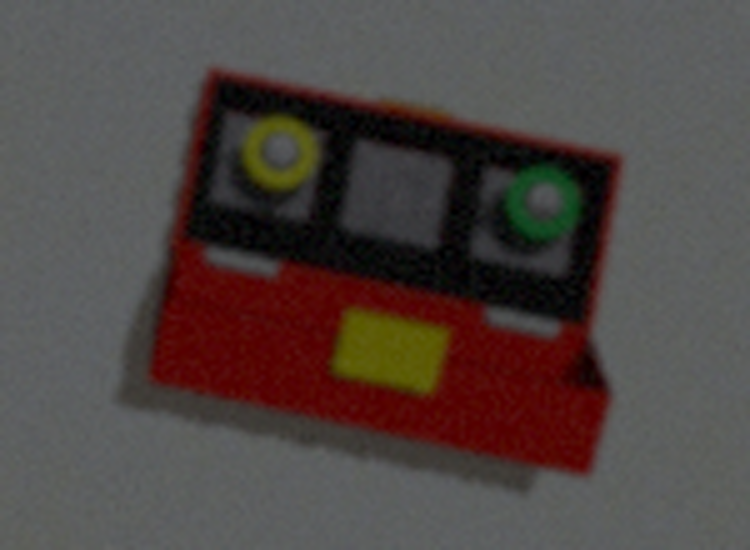

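The crop shows the middle pocket empty, centred near crop (397,193), which is (580,-220) in the world. I'll take the blue spare at (516,216) with the tool y axis along the case x, so it needs no further turning.

>>> arm_command(
  plan=[
    [1,0,0,0,-0.165],
    [1,0,0,0,-0.165],
    [1,0,0,0,-0.165],
    [1,0,0,0,-0.165],
    [1,0,0,0,-0.165],
    [1,0,0,0,-0.165],
  ],
  newtons=15,
)

```text
clock: 0.85
eef_pos: [173.4, -521.8, 205.1]
eef_rot: [-3.141, -0.001, 1.316]
wrist_force: [-0.1, -0.2, -0.4]
finger_gap: 94.0
finger_force: 0.0
```

>>> arm_command(
  plan=[
    [1,0.03,0.005,0,0],
    [1,0.05,0.009,0,0],
    [1,0.05,0.009,0,0],
    [1,0.05,0.009,0,0],
    [1,0.05,0.009,0,0],
    [1,0.05,0.009,0,0],
    [1,0.05,0.009,0,0],
    [1,0.05,0.009,0,0],
    [1,0.05,0.009,0,0],
    [1,0.05,0.009,0,0],
    [1,0.05,0.009,0.01,0],
    [1,0.05,0.009,0.01,0],
    [1,0.05,0.009,0.01,0],
    [1,0.05,0.009,0.01,0],
    [1,0.05,0.009,0.01,0],
    [1,0.05,0.009,0.01,0],
    [1,0.02,0.002,0,0],
    [1,0,0,0,0],
    [1,0,0,0,0],
  ],
)

```text
clock: 3.22
eef_pos: [516.0, 213.9, 145.4]
eef_rot: [-3.141, 0.0, 1.31]
wrist_force: [-0.4, -0.2, 0.9]
finger_gap: 93.5
finger_force: 0.0
```

```bash
python3 - <<'E'
from h import *
s=manip.read_state();print(s["clock"],s["eef_pos"],s["eef_rot"],s["joints"])
c=eyes.camera("wrist"); print({k:c[k] for k in c if k not in("img","z_map")})
cv2.imwrite("pics/w1.png",c["img"]);np.savez("w1.npz",img=c["img"],z=c["z_map"])
# back-project blue centroid onto plane z=50 and the case corners in top view at z=26
o=rot(c["orientation"]);hsv=cv2.cvtColor(c["img"],cv2.COLOR_BGR2HSV)
def fish(u,v,h):
    a=np.array([u-c["cx"],v-c["cy"]]);r=np.linalg.norm(a);t=r/c["fx"];d=o@np.r_[a/r*np.sin(t),np.cos(t)];e=np.array(c["eye"]);return e+d*(h-e[2])/d[2]
m=((hsv[...,0]>=100)&(hsv[...,0]<=125)&(hsv[...,1]>110)&(hsv[...,2]>40)).astype(np.uint8)
k,l,st,cc=cv2.connectedComponentsWithStats(m)
for i in range(1,k):
    if st[i,4]>60:print(st[i],cc[i].round(),fish(*cc[i],50).round(1))
E
```

```text
3.225 [516.04158494 213.94208148 145.37982738] [-3.14133330e+00  3.16877548e-04  1.31045772e+00] [ 3.27508477e-01  3.74400028e-01  1.56650709e+00 -1.28542477e-04
  1.20107709e+00  5.87893597e-01]
{'fx': 371.64829954431775, 'fy': 371.64829954431775, 'cx': 317.8108326921151, 'cy': 246.63231590241625, 'eye': array([534.53497409, 279.85509426, 325.17212983]), 'orientation': array([ 2.90270692e+00,  3.46232031e-04, -2.60165107e-01])}
[412 189  39  39 835] [431. 207.] [608.9 222.9  50. ]
[304 226  39  40 879] [323. 245.] [521.1 215.4  50. ]
```

View pics/w1.png

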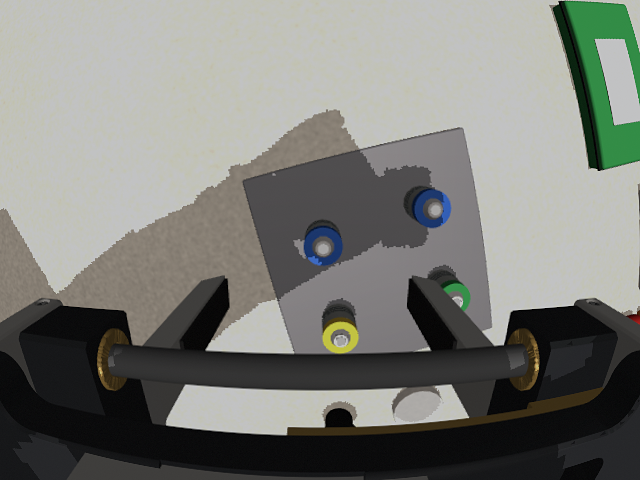

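The wrist picture shows the target blue ring at (323,245) between the finger tips at (220,280) and (415,280). It measures (521,215), which agrees with the other views. I'll descend so that the TCP is 20 mm above the underside, because the fingers cannot enter the pocket, and then grip.

>>> arm_command(
  plan=[
    [1,0.0026,0.0035,0.02,0],
    [1,0,0,0.025,0],
    [1,0,0,0.025,0],
    [1,0,0,0.025,0],
    [1,0,0,0.015,0],
    [1,0,0,0.005,0],
    [1,0,0,0,0],
    [-0.2,0,0,0,0],
    [-0.6,0,0,0,0],
    [-0.6,0,0,0,0],
    [-1,0,0,0,0],
    [-1,0,0,0,0],
    [-1,0,0,0,0],
    [-1,0,0,0,0],
  ],
  newtons=20,
)

```text
clock: 5.03
eef_pos: [520.4, 216.3, 30.5]
eef_rot: [3.142, -0.0, 1.311]
wrist_force: [-0.4, -0.0, -1.3]
finger_gap: 29.5
finger_force: 20.0
```

```bash
python3 - <<'E'
from h import *
c=np.load("top.npz")
# case corners of base rim at z=26 by ray through top camera
f=615.6035;cx,cy=330.068,241.775;e=np.array([294.98,.6,1294.39]);o=rot([-2.93216992,-0.00625154,-1.64707676])
def ray(u,v,h):
    d=o@np.array([(u-cx)/f,(v-cy)/f,1]);return e+d*(h-e[2])/d[2]
for n,(a,b),h in(("farL",(210,70),26),("farR",(620,158),26),("pk1",(348,140),26),("pk2",(452,158),26),("pkc_floor",(397,193),10),("yel",(281,150),56),("gre",(545,198),56),("tongue",(390,350),108),("lidL",(152,380),80),("lidR",(590,470),80)):
    print(n,ray(340+a/5-.4,190+b/5-.4,h).round(1))
E
```

```text
farL [ 638. -144.   26.]
farR [ 586.5 -314.2   26. ]
pk1 [ 603.  -199.6   26. ]
pk2 [ 591.8 -242.9   26. ]
pkc_floor [ 582.  -220.7   10. ]
yel [ 593.5 -166.7   56. ]
gre [ 565.  -273.7   56. ]
tongue [ 497.4 -194.4  108. ]
lidL [ 497.2 -102.6   80. ]
lidR [ 447.9 -273.3   80. ]
```

Gripped: the gap is 29.5 mm at 20 N. Now I'll lift it and carry it to above the middle pocket.

>>> arm_command(
  plan=[
    [-1,0,0,-0.01,0],
    [-1,0,0,-0.025,0],
    [-1,0,0,-0.035,0],
    [-1,0,0,-0.035,0],
    [-1,-0.016,0.0067,-0.01,0],
    [-1,-0.035,0.015,0,0],
    [-1,-0.04,0.017,0,0],
    [-1,-0.045,0.019,0,0],
    [-1,-0.045,0.019,0,0],
    [-1,-0.045,0.019,0,0],
    [-1,-0.045,0.019,0,0],
    [-1,-0.045,0.019,0,0],
    [-1,-0.04,0.017,0,0],
    [-1,-0.03,0.011,0,0],
    [-1,-0.02,0.008,0,0],
    [-1,0,0,0,0.025],
    [-1,0,0,0,0],
    [-1,0,0,0,0],
  ],
)

```text
clock: 7.28
eef_pos: [580.0, -218.7, 145.5]
eef_rot: [-3.142, -0.0, 1.287]
wrist_force: [0.5, -0.2, -0.2]
finger_gap: 29.5
finger_force: 20.0
```

```bash
python3 - <<'E'
from h import *
s=manip.read_state();print(s["clock"],s["eef_pos"],s["eef_rot"],s["finger_gap"])
c=eyes.camera("wrist");o=rot(c["orientation"]);e=np.array(c["eye"]);print(e,c["orientation"])
p=np.array(s["eef_pos"])
def proj(X):
    d=o.T@(np.array(X)-e);t=np.arctan2(np.hypot(d[0],d[1]),d[2]);k=c["fx"]*t/np.hypot(d[0],d[1]);return (c["cx"]+d[0]*k,c["cy"]+d[1]*k)
im=c["img"].copy()
for a,b,h in((580,-220,10),(580,-220,26)):
  x=np.array([.96,-.281]);y=np.array([.281,.96])
  pts=[proj([*(np.array([a,b])+22*i*x+22*j*y),h]) for i,j in((1,1),(1,-1),(-1,-1),(-1,1))]
  cv2.polylines(im,[np.array(pts,int)],True,(255,255,0) if h==10 else (0,255,0),1)
cv2.imwrite("pics/w2.png",im);np.savez("w2.npz",img=c["img"],z=c["z_map"],e=e,o=o,c=[c["fx"],c["cx"],c["cy"]])
E
```

```text
7.275 [ 580.04239534 -218.74238292  145.48855676] [-3.14151379e+00 -1.15096958e-04  1.28707503e+00] 29.502041038901652
[ 600.02574531 -153.3455158   325.33080097] [ 2.90310532e+00  1.27376892e-04 -2.83525086e-01]
```

View pics/w2.png

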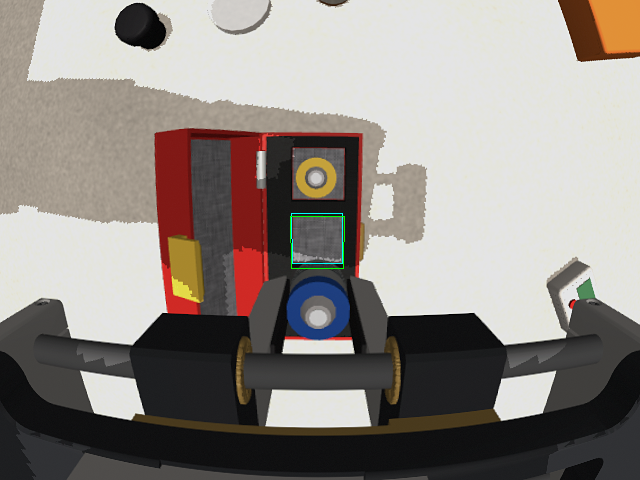

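The wrist picture confirms it: the predicted middle pocket outline sits on the real pocket, rows 213-267 and columns 290-343, and the objective is upright at (318,308). Lowering now.

>>> arm_command(
  plan=[
    [-1,0,-0.0,0.015,0],
    [-1,0,0,0.025,0],
    [-1,0,0,0.025,0],
    [-1,0,0,0.02,0],
    [-1,0,0,0.012,0],
    [-1,0,0,0.008,0],
    [-1,0,0,0.004,0],
    [-1,0,0,0.003,0],
    [-1,0,0,0.0015,0],
    [-1,0,0,0.001,0],
    [-1,0,0,0,0],
    [-1,0,0,0,0],
  ],
)

```text
clock: 8.82
eef_pos: [580.0, -219.7, 31.1]
eef_rot: [3.141, 0.0, 1.286]
wrist_force: [0.6, -0.2, -1.3]
finger_gap: 29.2
finger_force: 20.0
```

>>> arm_command(
  plan=[
    [-1,0,0,0.0005,0],
    [-1,0,0,0.0005,0],
    [-1,0,0,0,0],
    [-1,0,0,0,0],
  ],
)

```text
clock: 9.32
eef_pos: [580.1, -219.8, 30.4]
eef_rot: [3.141, 0.0, 1.286]
wrist_force: [-2.1, 1.2, 5.4]
finger_gap: 29.3
finger_force: 20.0
```

Contact: the foam now carries it. I'll open slightly and rise straight up, checking the placing with the same top view while I work out the lid arc.

>>> arm_command(
  plan=[
    [-0.25,0,0,0,0],
    [-0.2,0,0,0,0],
    [-0.1,0,0,0,0],
    [-0.05,0,0,0,0],
    [-0.05,0,0,0,0],
    [-0.05,0,0,-0.01,0],
    [-0.05,0,0,-0.025,0],
    [-0.05,0,0,-0.035,0],
    [-0.05,0,0,-0.04,0],
    [-0.5,0,0,-0.03,0],
    [-1,0,0,0,0],
    [-1,0,0,0,0],
  ],
)

```text
clock: 10.82
eef_pos: [579.7, -219.5, 169.3]
eef_rot: [-3.141, -0.0, 1.286]
wrist_force: [-0.4, 0.6, -0.2]
finger_gap: 18.2
finger_force: 0.0
```

```bash
python3 - <<'E'
from h import *
s=manip.read_state();print(s["clock"],s["eef_pos"],s["finger_gap"])
c=eyes.camera("wrist");cv2.imwrite("pics/w3.png",c["img"])
def front(t):
    u=np.array([np.cos(t),np.sin(t)]);n=np.array([-np.sin(t),np.cos(t)]);h=np.array([-45,26.5])
    return h+80*u+36*n-[0,15] if t>np.pi/2 else h+65*u+36*n
p=None
for t in np.r_[2.1,2.0,1.9:0.05:-.1,0.1]:
    q=front(t)+[-12.5,0]; print(round(t,2),q.round(1),None if p is None else [round(x,1) for x in(q[0]-p[0],p[1]-q[1])]);p=q
E
```

```text
10.825 [ 579.65503501 -219.52936453  169.30653994] 18.21581541859843
2.1 [-129.    62.4] None
2.0 [-123.5   69.3] [np.float64(5.4), np.float64(-6.9)]
1.9 [-117.4   75.6] [np.float64(6.1), np.float64(-6.3)]
1.8 [-110.7   81.2] [np.float64(6.7), np.float64(-5.7)]
1.7 [-103.5   86.2] [np.float64(7.2), np.float64(-5.0)]
1.6 [-95.8  90.4] [np.float64(7.7), np.float64(-4.2)]
1.5 [-88.8  93.9] [np.float64(7.0), np.float64(-3.5)]
1.4 [-81.9  96.7] [np.float64(6.9), np.float64(-2.8)]
1.3 [-74.8  98.8] [np.float64(7.1), np.float64(-2.1)]
1.2 [-67.5 100.1] [np.float64(7.3), np.float64(-1.4)]
1.1 [-60.1 100.8] [np.float64(7.4), np.float64(-0.6)]
1.0 [-52.7 100.6] [np.float64(7.4), np.float64(0.1)]
0.9 [-45.3  99.8] [np.float64(7.4), np.float64(0.9)]
0.8 [-38.   98.2] [np.float64(7.3), np.float64(1.6)]
0.7 [-31.   95.9] [np.float64(7.1), np.float64(2.3)]
0.6 [-24.2  92.9] [np.float64(6.8), np.float64(3.0)]
0.5 [-17.7  89.3] [np.float64(6.5), np.float64(3.7)]
0.4 [-11.7  85. ] [np.float64(6.1), np.float64(4.3)]
0.3 [-6.  80.1] [np.float64(5.6), np.float64(4.9)]
0.2 [-0.9 74.7] [np.float64(5.1), np.float64(5.4)]
0.1 [ 3.6 68.8] [np.float64(4.5), np.float64(5.9)]
0.1 [ 3.6 68.8] [np.float64(-0.0), np.float64(-0.0)]
```

View pics/w3.png

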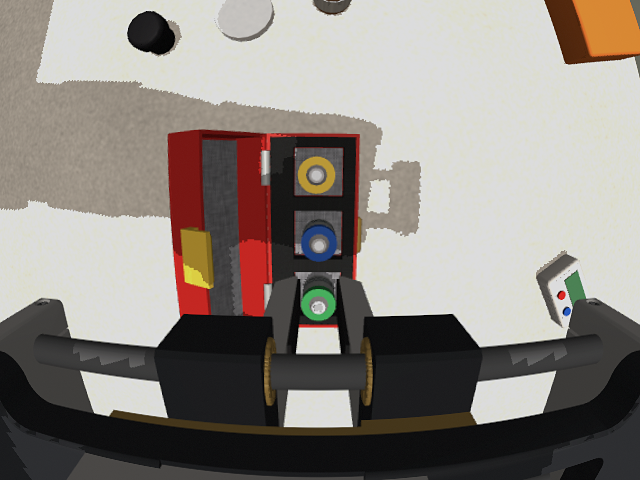

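The blue objective stands upright in the middle pocket at (318,243). Next I'll go behind the lid with shut fingers and low enough for its free edge.

>>> arm_command(
  plan=[
    [-1,0,-0.03,0,0],
    [-1,0,-0.04,0,0],
    [-1,0,-0.04,0,0],
    [-1,0,-0.03,0,0],
    [-1,0,-0.01,0,0],
    [-1,0,0,0.02,0],
    [-1,0,0,0.03,0],
    [-1,0,0,0.03,0],
    [-1,0,0,0.02,0],
    [-1,0,0,0.003,0],
    [-1,0,0,0,0],
  ],
)

```text
clock: 12.25
eef_pos: [436.5, -177.7, 67.2]
eef_rot: [3.142, -0.0, 1.286]
wrist_force: [0.1, -0.0, 0.3]
finger_gap: 0.7
finger_force: 0.0
```

>>> arm_command(
  plan=[
    [-1,0,0.01,0,0],
    [-1,0,0.008,-0.001,0],
    [-1,0,0.007,-0.002,0],
    [-1,0,0.006,-0.006,0],
    [-1,0,0.007,-0.006,0],
    [-1,0,0.007,-0.005,0],
    [-1,0,0,0,0],
  ],
)

```text
clock: 13.12
eef_pos: [479.8, -190.4, 87.4]
eef_rot: [3.141, 0.0, 1.286]
wrist_force: [0.1, 0.0, -0.2]
finger_gap: 0.3
finger_force: 0.0
```

>>> arm_command(
  plan=[
    [-1,0,0.0077,-0.0042,0],
    [-1,0,0.007,-0.0035,0],
    [-1,0,0.007,-0.0028,0],
    [-1,0,0.007,-0.002,0],
  ],
)

```text
clock: 13.62
eef_pos: [507.3, -198.4, 99.5]
eef_rot: [-3.142, 0.0, 1.286]
wrist_force: [-2.6, -0.3, -0.8]
finger_gap: 0.6
finger_force: 0.7
```

```bash
python3 - <<'E'
from h import *
s=manip.read_state();p=s["eef_pos"]-np.array([580,-220,0]);print(p[0]*.96-p[1]*.281,p[2],s["wrist_force"])
c=eyes.camera("side");cv2.imwrite("pics/s2.png",cv2.resize(c["img"][120:300,300:520],None,fx=3,fy=3,interpolation=cv2.INTER_CUBIC))
E
```

```text
-75.89794434516408 99.52105337693007 [-2.58837121 -0.3364546  -0.77298835]
```

View pics/s2.png

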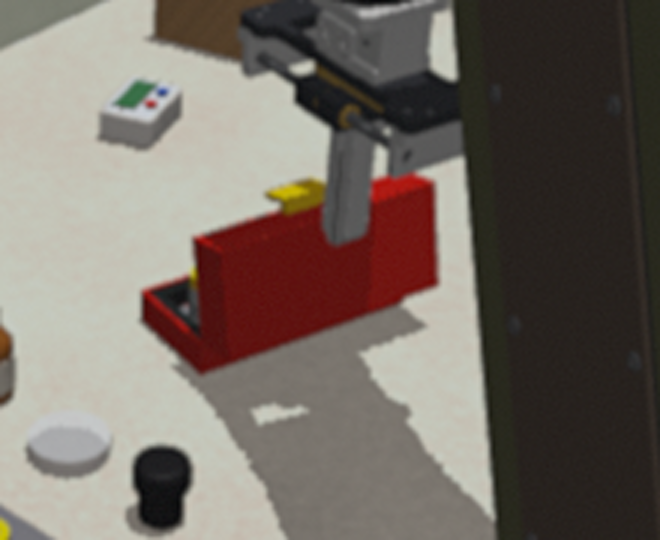

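The side crop shows the lid roughly upright with the fingers pressing behind it at (347,200), and 2.6 N of resistance. I'll continue along the arc.

>>> arm_command(
  plan=[
    [-1,0,0.0073,-0.0014,0],
    [-1,0,0.0074,-0.0006,0],
    [-1,0,0.0074,0.0,0],
    [-1,0,0.0074,0.0009,0],
    [-1,0,0.0073,0.0016,0],
    [-1,0,0.0071,0.0023,0],
    [-1,0,0.0068,0.003,0],
    [-1,0,0.0065,0.0037,0],
    [-1,0,0.0061,0.0043,0],
    [-1,0,0.0056,0.0049,0],
    [-1,0,0.0051,0.0054,0],
    [-1,0,0.0045,0.0055,0],
    [-1,0,0,0,0],
  ],
)

```text
clock: 15.3
eef_pos: [581.8, -220.2, 68.9]
eef_rot: [-3.14, -0.0, 1.286]
wrist_force: [-0.8, 0.4, -0.1]
finger_gap: 0.4
finger_force: 0.0
```

>>> arm_command(
  plan=[
    [-1,0,0,-0.01,0],
    [-1,0,0.01,0,0],
    [-1,0,0.008,0,0],
    [-1,0,0,0.004,0],
    [-1,0,0,0.004,0],
    [-1,0,0,0.003,0],
    [-1,0,0,0.002,0],
    [-1,0,0,0,0],
  ],
)

```text
clock: 16.3
eef_pos: [600.4, -225.7, 68.2]
eef_rot: [3.138, 0.0, 1.286]
wrist_force: [3.4, -0.3, 8.0]
finger_gap: 0.4
finger_force: 3.8
```

>>> arm_command(
  plan=[
    [-1,0,0,0.001,0],
    [-1,0,0,0.001,0],
    [-1,0,0,0.001,0],
    [-1,0,0,0,0],
  ],
)

```text
clock: 16.8
eef_pos: [601.1, -226.0, 65.6]
eef_rot: [3.136, 0.0, 1.286]
wrist_force: [6.9, -0.9, 8.2]
finger_gap: 0.1
finger_force: 3.9
```

>>> arm_command(
  plan=[
    [-1,0,0,0.001,0],
    [-1,0,0,0.001,0],
    [-1,0,0,0.001,0],
    [-1,0,0,0.001,0],
    [-1,0,0,0,0],
  ],
)

```text
clock: 17.42
eef_pos: [600.1, -225.7, 62.4]
eef_rot: [3.139, 0.0, 1.286]
wrist_force: [-4.7, 2.5, 22.6]
finger_gap: 0.5
finger_force: 11.3
```

The TCP is at 62.4 mm with the force at 23 N, so it has bottomed out against the shut lid. I'll press 1 mm more to be sure, then retreat and verify.

>>> arm_command(
  plan=[
    [-1,0,0,0.001,0],
    [-1,0,0,0,0],
    [-1,0,0,-0.005,0],
    [-1,0,0,-0.02,0],
    [-1,0,0,-0.04,0],
    [-1,0,0,-0.05,0],
    [-1,0,-0.03,-0.02,0],
    [-1,0,-0.05,0,0],
    [-1,0,-0.05,0,0],
    [-1,0,-0.03,0,0],
    [-1,0,0,0,0],
    [-1,0,0,0,0],
  ],
)

```text
clock: 18.92
eef_pos: [446.5, -180.6, 194.4]
eef_rot: [3.141, 0.0, 1.286]
wrist_force: [-0.5, 0.2, -0.2]
finger_gap: 0.5
finger_force: 0.0
```

```bash
python3 - <<'E'
from h import *
s=manip.read_state();print(s["clock"],s["eef_pos"],s["wrist_force"])
c=eyes.camera("side");P=cloud(c);cv2.imwrite("pics/s3.png",c["img"])
x=np.array([.96,-.281]);y=np.array([.281,.96]);d=P[...,:2]-[580,-220]
X=d@x;Y=d@y
for a in range(-35,31,13):
    m=(abs(X-a)<5)&(abs(Y)<80)&(P[...,2]>45)&(P[...,2]<90);print(a,m.sum(),np.median(P[...,2][m]))
E
```

```text
18.925 [ 446.45726721 -180.63496571  194.41556374] [-0.50098117  0.21742522 -0.17754685]
-35 194 63.574913025459466
-22 184 63.469184322453316
-9 188 63.73399637578609
4 177 63.75047379425325
17 186 63.629056938766496
30 113 63.06256655468337
```

View pics/s3.png

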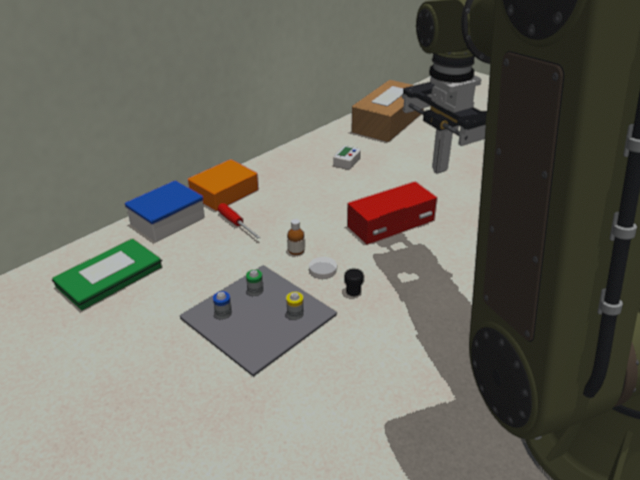

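The picture shows the case shut at (392,212). The lid top is level at about 63.5 mm across its depth, and the other objects stand where they were. The arm is clear.

```bash
python3 -c "
from cell import ticket
print(ticket.sign_off())"
```

```text
the job is handed in; nothing more can be done
None
```

Blue was the missing colour: I set a blue spare upright in the middle pocket, pressed the lid fully shut past its catch, left the other objects standing where they were, and handed the job in at about 19 s.

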